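Turn a back plate over against the tipping fence

ROBOT

A 6-joint arm with a two-finger parallel gripper is mounted at the origin on the work surface; the furniture and walls round the work are solid. World frame = base frame: x ahead of the robot, y to its left, z up, the work surface at z = 0. Lengths are in mm, angles in rad, forces in N, time in s.
With the tool pointing down it reaches from about 350 to 775 mm from the base axis. Payload 7.3 kg.
Tool frame: the origin (TCP) lies at the very end of the fingers, on their centre line; the grasp point (between the pads) lies 19 mm behind it; z points along the fingers, y is the line along which they close (so a half turn about z gives the same grasp; the last joint's range is limited). The gripper opens to 92 mm and grips with 3 to 60 N. Pads are 19 mm wide; open, the fingers measure 130 mm over their backs; the gripper's body (75 mm by 190 mm) begins 47 mm behind the grasp point.
Start: joints at [-0.146, 0.342, 1.524, -0, 1.275, -0.146], TCP at [525.019, 0.019, 226.741] pointing down, gripper open.
Joint ranges: [-2.53, 2.53], [-0.77, 2.02], [0.04, 2.7], [-1, 4.14], [0.28, 2.66], [-3.11, 3.11]. Speed limits (rad/s): [2.57, 2.57, 3.14, 3.14, 3.14, 3.14].

INTERFACE

Orientations are given as [roll, pitch, yaw] about the fixed x, y, z axes, in that order (R = Rz(yaw) Ry(pitch) Rx(roll)).
In Python, from plant import bot gives the robot as it stands.
- The arm moves only by the tool apply_moves, never from a script. Its argument "motion" is text: rows parted by semicolons, each of 4 numbers parted by spaces: the shift along the tool's x, y, z in m, then the turn about the tool's z in degrees. A call has 1 to 8 rows; each row shifts and turns the commanded pose from where the row before left it, along the tool's axes as they then stand; what a row does not reach is not made up. A row lasts 1/8 s, in which the tool goes at most 62.5 mm and 10.7 degrees, less where a joint would pass 70% of its speed; a pose out of reach is approached as far as the arm can. A call with a gripper value outside its range is refused whole. "fingers" is the opening, from -1 (shut) to 1 (fully open), set as the call begins (left out, the last holds). The fingers move at their own pace and stop on an object; the grip force is fixed at half the most. Time passes only in rows, so rows that do not move let the fingers close. It gives the time, the measured TCP pose, the force, the opening and the grip force at its end, in the units of the state.
- bot.get_obs(): the state, without advancing time (a new reading comes with each control period).
- bot.capture(name): name is "scene" or "side" or "wrist"; returns a dict with "img" (420x560x3 uint8, blue, green, red), "range_z" (420x560 float32, mm along the optical axis (not along the pixel's ray), 0 where there is no reading), "fx", "fy", "cx", "cy" (pixels), "world_from_camera" (4x4, takes a point from camera to world coordinates); the wrist camera has in their place "mount" (4x4, takes a point from camera to tool coordinates, whose origin is the TCP and whose axes are the flange's). Camera axes: x right, y down, z forward; pixel columns grow to the right and rows downward; lengths in mm; the calibration is good to about 2 mm. A picture is of the moment at which its call begins: read the wrist's pose just before it.
- bot.close_job(): hands the job in; it is judged then, once.
Trained networks look in a picture, given as the dict that the camera call returned (one of the last four; its "shot" number tells which), for a name from the list of things; names that differ only in an ending like _2 or _b are one class to them, and where a whole thing is asked for, a point or a joint stands for the part that bears it (a point fixed in the world has none). Each returns a list of dicts, best first, with "p" (0 to 1); they miss things now and then, are a little off and sometimes report something else, mostly with a low value. They report only what shows in the picture. A call takes as long as a camera call. They do not tell look-alikes from the thing itself.
- bot.cut_out(picture, thing): "pixels" (420x560 bool, what is visible of it) and "point" ([column, row] in pixels, amid what is visible of it).
The state is a dict: "time": time; "joint_positions": joint angles; "dq": joint speeds; "tau": joint torques, N m; "tool_pos": TCP position; "tcp_rot": TCP orientation; "contact_force": force on the tool from outside, world axes, zero at the start; "moment": the same for the moment, N m; "grip_width": finger opening in mm; "finger_force": force on a finger pad.
Only numpy, scipy, OpenCV 4.12 (cv2) and the standard library are available. Lean on these libraries where they do the work, as an engineer would, in place of code of your own. Each camera call takes 0.05 s, during which the arm holds its last target. There are 200 camera calls.

TASK

The plywood plate has its glue groove underneath; turn it over without gripping or lifting it. With the fingertips, gently push it along the bench into the coved side of the low wooden fence until it tips up and stands leaning there, then reach over behind the fence and push its upper edge back so that it topples over and lies flat on the bench in front of the fence, groove side up. Leave the other things on the bench where they are.

Things in the scene. Friction and masses are not known exactly. Their poses are not given: they have to be found in the camera images.
- plate_mid (a point): Centre of the loose plywood plate, 90 mm (its x) by 110 mm (its y) by 8 mm thick (its z), 40 to 85 g. It starts flat, z axis up, plain face on top, the dark hexagonal glue groove on the face below; turned over, its z axis points down. Its x axis points roughly at the fence (within 0.3 rad), a 110 mm edge leading.
- fence: Low wooden fence fixed to the bench: a board 170 mm long (its y), 20 mm thick (x 0 to 20 mm) and 56 mm high. Origin on the bench, at the middle of the front face, which faces its -x, the open bench. Rear side plain, with free bench behind.
- fence_cove (a point): Foot line, at its middle, of the slippery white plastic cove along the fence's front: from here (29 mm before the board) it rises at 52 degrees to 18 mm height, at 60 to 30 mm, at 68 to 42 mm, at 77 to 54 mm. A plate pushed square along the fence's +x climbs it while the trailing edge stays on the bench.
- fence_top (a point): Middle of the board's top edge, 56 mm above the bench. With the plate's trailing edge at the foot of the cove (its square edge then juts back 7 mm from there; push no further) it leans on this edge at about 60 degrees, its upper edge 79 mm high, and stays so by itself; pushed from behind just above the board, it turns about its foot and topples. Its foot can slide if pushed low or fast.
- offcut_small: Bystander: pale hardwood offcut, 30 x 34 x 22 mm, origin under its centre.
- offcut_long: Bystander: dark hardwood offcut, 18 x 60 x 15 mm, origin under its centre.
- rosin: Bystander: rosin cake in a card tray, 36 x 52 x 22 mm, behind the fence, origin under its centre.
- sander: Bystander: cork sanding block, 42 x 78 x 26 mm, origin under its centre.
- tape: Bystander: black roll of tape lying flat, 53 mm across, 18 mm high, origin under its centre.
- blank: Bystander: small maple block, 14 x 36 x 10 mm, origin under its centre.
Things that resemble listed ones, but are neither listed nor needed, are in the scene too. There is more than one size of the part that bears plate_mid; the job needs the larger.

How it is judged (in metres and radians):
On the way:
1. the plate has been tipped up and leans on the fence, its plain face towards the open bench (angle between plate_mid's own z axis and vertical between 0.85 and 1.6 rad and contact force between plate and fence above 0.02 N and x of plate_mid in the frame of fence between -0.04 and 0.01 m), for 0.2 s.
At the end, for the whole second after the job is handed in: The plate lies flat on the bench (within 0.1 rad, centre under 8 mm high), groove side up and at rest, in front of the fence: centre 50 to 250 mm before the board's front face and within 120 mm of its middle sideways (angle between plate_mid's own z axis and vertical above 3.04 rad and height (world z) of plate_mid below 0.008 m and x of plate_mid in the frame of fence between -0.25 and -0.05 m and y of plate_mid in the frame of fence between -0.12 and 0.12 m and linear speed of plate below 0.02 m/s); the robot touches nothing.
It fails at once if the plate is lifted off the bench or carried (height (world z) of plate_mid above 0.07 m or (height (world z) of plate_mid above 0.035 m and (angle between plate_mid's own z axis and vertical below 0.4 rad or angle between plate_mid's own z axis and vertical above 2.74 rad))).
It fails at once if the plate is pinched or pushed hard (over 30 N) (contact force between the fingers and plate above 30 N).
It fails at once if a bystander is moved more than 15 mm (distance of any of offcut_small, offcut_long, rosin, sander, tape, blank from where it was at the start of the episode above 0.015 m).
It also fails if it takes over 56 s, if anything falls off the work surface, if the arm or the gripper's body presses on something with over 40 N, if the wrist force passes 120 N, or if a joint passes its speed limit or range.

## Working session

There is one attempt and no reset: what is moved stays moved. The work goes in short steps, Python scripts to look and compute and a tool call to move; the robot and the scene stay as the last step left them, time stands still between calls to the robot, and variables do not carry over. Pictures are saved under pics/ and viewed, at most 10 in all, crops included, and the job is handed in when it is done.

Besides the shell and the picture viewer there is one more tool, called after "Call:" by a JSON object that holds its "op" and its "data", one argument or row to a line. apply_moves: Moves the arm, as the interface text tells. Its arguments: {"type":"object","properties":{"motion":{"type":"string"},"fingers":{"type":"number"}},"required":["motion"]}

```bash
mkdir -p pics; ls; cat > h.py <<'E'
import numpy as np, cv2
from plant import bot
def pts(c,mask=None):
    z=c["range_z"]; v,u=np.mgrid[0:420,0:560]
    P=np.stack([(u-c["cx"])/c["fx"]*z,(v-c["cy"])/c["fy"]*z,z,np.ones_like(z)],-1)@np.array(c["world_from_camera"]).T
    P=P[...,:3]; ok=z>0
    return P, ok if mask is None else ok&mask
E
python3 - <<'E'
from h import *
ob=bot.get_obs(); print(ob)
for n in ("scene","side"):
    c=bot.capture(n); cv2.imwrite(f"pics/{n}0.png",c["img"])
    for t in ("plate_mid","fence","offcut_small","offcut_long","rosin","sander","tape","blank"):
        for d in bot.cut_out(c,t)[:3]:
            P,ok=pts(c,d["pixels"]); Q=P[ok]
            if len(Q)<5: continue
            top=Q[Q[:,2]>np.percentile(Q[:,2],90)-4]
            r=cv2.minAreaRect(top[:,:2].astype(np.float32))
            print(n,t,round(d["p"],2),np.round(d["point"]),len(Q),"ztop",round(np.percentile(Q[:,2],90)),"rect",np.round(r[0]),np.round(r[1]),round(r[2],1))
E
```

```text
pics
{'time': 0.0, 'joint_positions': array([-1.45964539e-01,  3.42708920e-01,  1.52503882e+00,  3.68260565e-05,
        1.27541212e+00, -1.45988796e-01]), 'dq': array([ 0.00051168, -0.00150451, -0.00014904, -0.00043617,  0.00217491,
        0.00015194]), 'tau': array([ 7.61924657e-04, -4.31245601e+01, -2.44219762e+01,  7.17750052e-02,
        5.59406646e-02, -1.04314388e-04]), 'tool_pos': array([5.24579563e+02, 1.14010575e-01, 2.26044531e+02]), 'tcp_rot': array([-3.14004725e+00, -2.62821678e-04,  1.57080963e+00]), 'contact_force': array([ 0.90017901, -0.10853329, -0.35746877]), 'moment': array([-0.00424505,  0.00122137,  0.04394709]), 'finger_force': 0.0, 'grip_width': 91.81422194211689}
scene plate_mid 0.96 [310. 233.] 1316 ztop 9 rect [583.   0.] [ 95. 110.] 65.1
scene plate_mid 0.68 [289. 191.] 524 ztop 7 rect [638. 172.] [82. 68.] 6.6
scene fence 0.85 [328. 263.] 1982 ztop 56 rect [ 534. -122.] [ 23. 169.] 79.7
scene offcut_small 0.66 [328. 348.] 656 ztop 18 rect [ 421. -284.] [51. 50.] 88.0
scene offcut_small 0.5 [250. 269.] 285 ztop 22 rect [398. -35.] [32. 34.] 81.6
scene off
[... 577 characters left out ...]
 92. 112.] 65.8
side plate_mid 0.65 [206. 272.] 1027 ztop 6 rect [642. 171.] [80. 67.] 5.5
side fence 0.8 [279. 185.] 2016 ztop 55 rect [ 539. -122.] [ 26. 170.] 78.1
side offcut_small 0.78 [333. 217.] 239 ztop 22 rect [402. -35.] [33. 34.] 80.0
side offcut_long 0.67 [333. 162.] 245 ztop 18 rect [ 427. -283.] [47. 53.] 4.8
side offcut_long 0.66 [310. 257.] 295 ztop 15 rect [436. 108.] [20. 56.] 77.0
side rosin 0.64 [299. 170.] 210 ztop 22 rect [ 511. -214.] [43. 28.] 23.2
side sander 0.91 [232. 339.] 1291 ztop 26 rect [545. 313.] [42. 77.] 27.8
side sander 0.34 [280. 185.] 2034 ztop 55 rect [ 539. -122.] [ 26. 170.] 78.1
side tape 0.51 [330. 161.] 239 ztop 18 rect [ 426. -283.] [50. 53.] 5.9
```

View pics/scene0.png

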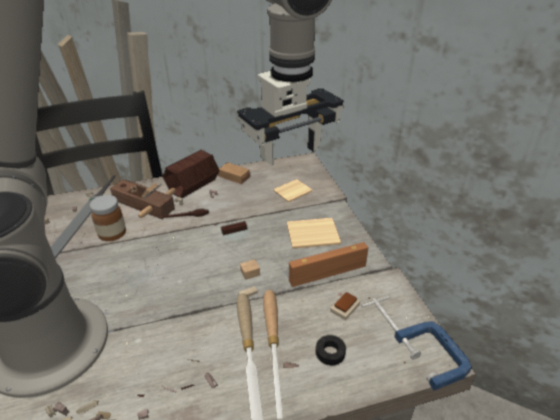

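View pics/side0.png

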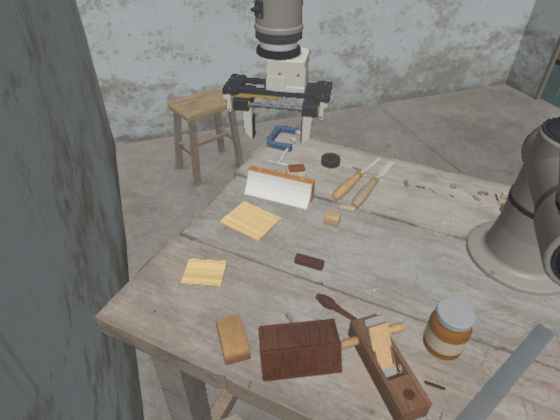

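```bash
python3 - <<'E'
from h import *
for n in ("scene","side","scene","side"):
    c=bot.capture(n)
    for t in ("plate_mid","fence"):
        d=bot.cut_out(c,t)[0]
        P,ok=pts(c,d["pixels"]); Q=P[ok]
        lo,hi=((51,60) if t=="fence" else (3,14))
        top=Q[(Q[:,2]>lo)&(Q[:,2]<hi)][:,:2]
        r=cv2.minAreaRect(top.astype(np.float32)); b=cv2.boxPoints(r)
        e,vec=np.linalg.eigh(np.cov(top.T)); 
        print(n,t,len(top),np.round(b).tolist(),"mean",np.round(top.mean(0),1),"major deg",round(np.degrees(np.arctan2(vec[1,1],vec[0,1])),1))
E
```

```text
scene plate_mid 1236 [[513.0, -18.0], [612.0, -66.0], [653.0, 19.0], [554.0, 67.0]] mean [581.6  -2. ] major deg 157.7Traceback (most recent call last):
  File "<stdin>", line 5, in <module>
IndexError: list index out of range
```

The scene picture shows the large plate at about (313,232), the small look-alike at (293,190), and the fence at (328,263). The side picture shows the white cove at (279,187), facing the plate at (250,220). The rosin is behind the fence at (346,305).

```bash
python3 - <<'E'
from h import *
for n in ("scene","side","scene","side"):
    c=bot.capture(n)
    for t in ("plate_mid","fence"):
        D=bot.cut_out(c,t)
        if not D: print("miss",n,t); continue
        P,ok=pts(c,D[0]["pixels"]); Q=P[ok]
        lo,hi=((51,60) if t=="fence" else (3,14))
        top=Q[(Q[:,2]>lo)&(Q[:,2]<hi)][:,:2]
        r=cv2.minAreaRect(top.astype(np.float32)); b=cv2.boxPoints(r)
        e,vec=np.linalg.eigh(np.cov(top.T)); 
        print(n,t,len(top),np.round(b).tolist(),"mean",np.round(top.mean(0),1),"major deg",round(np.degrees(np.arctan2(vec[1,1],vec[0,1])),1))
        if t=="fence":
            # slices along the height in the fence frame
            a=np.arctan2(vec[1,1],vec[0,1]); 
            if np.cos(a)<0:a+=np.pi
            y=np.array([np.cos(a),np.sin(a)]); x=np.array([np.sin(a),-np.cos(a)])
            for z0 in range(2,60,6):
                S=Q[(abs(Q[:,2]-z0)<3)][:,:2]
                if len(S)>20: print(z0,len(S),"x",np.round(np.percentile(S@x,[3,50,97])),"y",np.round(np.percentile(S@y,[1,99])))
E
```

```text
scene plate_mid 432 [[593.0, 200.0], [600.0, 134.0], [683.0, 143.0], [676.0, 209.0]] mean [636.6 169.7] major deg -170.7
scene fence 647 [[450.0, -118.0], [617.0, -150.0], [621.0, -127.0], [454.0, -96.0]] mean [ 532.  -123.7] major deg 169.2
2 103 x [-31.  28.  31.] y [465. 669.]
8 165 x [-0. 29. 31.] y [464. 630.]
14 160 x [15. 29. 31.] y [464. 632.]
20 165 x [ 6. 29. 31.] y [464. 632.]
26 171 x [17. 29. 31.] y [464. 628.]
32 162 x [23. 29. 31.] y [464. 630.]
38 169 x [25. 29. 31.] y [464. 632.]
44 164 x [26. 29. 31.] y [465. 629.]
50 177 x [18. 29. 31.] y [464. 631.]
56 581 x [11. 21. 30.] y [466. 630.]
side plate_mid 944 [[600.0, 203.0], [605.0, 135.0], [684.0, 141.0], [678.0, 209.0]] mean [641.4 171.9] major deg -174.3
side fence 404 [[453.0, -118.0], [620.0, -151.0], [624.0, -126.0], [458.0, -93.0]] mean [ 536. -120.] major deg 168.8
2 226 x [-25. -20.  79.] y [468. 653.]
8 213 x [-20. -15.   7.] y [467. 631.]
14 212 x [-15. -10.   5.] y [467. 633.]
20 184 x [-10.  -6.   4.] y [467. 634.]
26 183 x [-7. -3.  2.] y [468. 633.]
32 178 x [-4. -0.  7.] y [467. 631.]
38 169 x [-1.  3.
[... 652 characters left out ...]
4. 630.]
50 182 x [15. 25. 28.] y [464. 631.]
56 549 x [ 8. 18. 26.] y [466. 630.]
side plate_mid 1267 [[517.0, -19.0], [619.0, -64.0], [656.0, 20.0], [554.0, 65.0]] mean [585.7   4.3] major deg 153.7
side fence 400 [[453.0, -119.0], [619.0, -150.0], [624.0, -126.0], [458.0, -95.0]] mean [ 535.8 -120.2] major deg 168.8
2 223 x [-24. -19. 101.] y [468. 648.]
8 230 x [-20. -14.  89.] y [468. 632.]
14 203 x [-15. -10.   9.] y [467. 632.]
20 183 x [-11.  -6.   5.] y [467. 633.]
26 197 x [-6. -3.  3.] y [467. 633.]
32 166 x [-3.  0.  8.] y [467. 635.]
38 170 x [-1.  3.  6.] y [467. 633.]
44 161 x [ 2.  5. 10.] y [468. 631.]
50 166 x [ 4.  6. 19.] y [467. 634.]
56 337 x [ 5. 15. 25.] y [469. 634.]
```

Call:
{"op": "apply_moves", "data": {
  "motion": "0 0 0 5.5; 0 0 0 5.6; 0.04 0.03 0 0; 0.047 0.031 0 0; 0 0 0.06 0; 0 0 0.06 0; 0 0 0.06 0; 0 0 0 0",
  "fingers": 0.3
}}

```text
time: 2.65
tool_pos: [598.1, 73.7, 42.3]
tcp_rot: [-3.131, 0.002, 1.377]
contact_force: [-0.8, -0.8, 0.3]
grip_width: 59.7
finger_force: 0.0
```

```bash
cat >> h.py <<'E'
A=np.radians(-11.1); FY=np.array([np.cos(A),np.sin(A)]); FX=np.array([np.sin(A),-np.cos(A)]); O=np.array([537.2,-112.6])
def F(p): d=np.asarray(p)[...,:2]-O; return np.stack([d@FX,d@FY],-1)
def tcp():
    o=bot.get_obs(); print("t",round(o["time"],2),"tcpF",np.round(F(o["tool_pos"]),1),"z",round(o["tool_pos"][2],1),"yaw",np.round(np.degrees(o["tcp_rot"]),1),"f",np.round(o["contact_force"],1),"w",round(o["grip_width"],1))
def plate(n,far=60):
    c=bot.capture(n)
    for d in bot.cut_out(c,"plate_mid"):
        P,ok=pts(c,d["pixels"]); Q=P[ok]
        if len(Q)<100 or F(np.median(Q,0))[0]<-180: continue
        f=F(Q); r=cv2.boxPoints(cv2.minAreaRect(f.astype(np.float32)))
        print(n,round(d["p"],2),len(Q),"corners",np.round(r).tolist(),"ctr",np.round(r.mean(0)),"z",np.round(np.percentile(Q[:,2],[3,50,97])))
        ctr=Q.mean(0); u,s,v=np.linalg.svd(Q-ctr,full_matrices=False); print("  tilt",round(np.degrees(np.arccos(abs(v[2,2]))),1))
    return c
E
python3 - <<'E'
from h import *
tcp(); plate("scene"); plate("side")
E
```

```text
t 2.65 tcpF [-194.5   23.9] z 42.3 yaw [-1.794e+02  1.000e-01  7.890e+01] f [-0.8 -0.8  0.3] w 59.7
scene 0.84 1306 corners [[-187.0, -18.0], [-85.0, -40.0], [-61.0, 70.0], [-163.0, 93.0]] ctr [-124.   26.] z [ 2.  8. 10.]
  tilt 0.9
side 0.9 733 corners [[-253.0, 64.0], [-232.0, -58.0], [-83.0, -33.0], [-103.0, 89.0]] ctr [-168.   15.] z [2. 7. 9.]
  tilt 3.4
```

Call:
{"op": "apply_moves", "data": {
  "motion": "0.008 0.002 0 0; 0 0 0.02 0; 0 0 0.012 0; 0 0 0.003 0; 0 0 0.002 0; 0 0 0.001 0; 0 0 0.001 0; 0 0 0 0"
}}

```text
time: 3.85
tool_pos: [605.2, 81.1, 7.9]
tcp_rot: [3.141, -0.0, 1.377]
contact_force: [0.2, 0.8, -0.2]
grip_width: 59.9
finger_force: 0.0
```

Call:
{"op": "apply_moves", "data": {
  "motion": "0 0 0.002 0; 0 0 0.002 0; 0 0 0.001 0; 0 0 0.0005 0; 0 0 0 0; 0 0 0 0"
}}

```text
time: 4.6
tool_pos: [605.2, 81.1, 2.3]
tcp_rot: [3.141, -0.0, 1.377]
contact_force: [-0.1, 0.0, 0.7]
grip_width: 59.7
finger_force: 0.0
```

Call:
{"op": "apply_moves", "data": {
  "motion": "-0.008 0 0 0; -0.007 0 0 0; -0.007 0 0 0; -0.007 0 0 0; -0.007 0 0 0; -0.006 0 0 0; -0.006 0 0 0; 0 0 0 0"
}}

```text
time: 5.6
tool_pos: [595.9, 33.5, 2.3]
tcp_rot: [3.142, 0.0, 1.377]
contact_force: [0.3, -0.6, 0.2]
grip_width: 59.5
finger_force: 0.0
```

```bash
python3 - <<'E'
from h import *
tcp(); plate("scene"); c=plate("side"); cv2.imwrite("pics/s1.png",cv2.resize(c["img"][120:300,140:380],None,fx=3,fy=3))
E
```

```text
t 5.6 tcpF [-154.7   29.4] z 2.3 yaw [180.    0.   78.9] f [ 0.3 -0.6  0.2] w 59.5
scene 0.82 1396 corners [[-158.0, -23.0], [2.0, -42.0], [17.0, 80.0], [-144.0, 99.0]] ctr [-71.  29.] z [ 0.  7. 10.]
  tilt 0.9
side 0.56 265 corners [[-194.0, -5.0], [-143.0, -45.0], [-63.0, 56.0], [-114.0, 96.0]] ctr [-129.   25.] z [3. 7. 9.]
  tilt 3.1
```

View pics/s1.png

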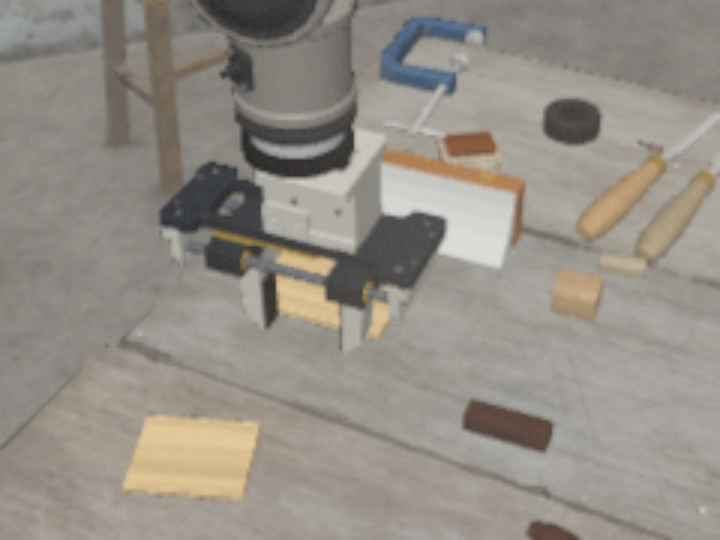

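The side crop shows both fingers at (258,300) and (352,320), behind the plate's trailing edge. The fence is ahead of it and the bystanders have not moved. I'll measure the plate's yaw more cleanly.

```bash
cat >> h.py <<'E'
def flat(n="scene"):
    c=bot.capture(n); 
    for d in bot.cut_out(c,"plate_mid"):
        P,ok=pts(c,d["pixels"]); Q=P[ok]; 
        if F(np.median(Q,0))[0]<-180: continue
        Q=Q[(Q[:,2]>4)&(Q[:,2]<13)]; f=F(Q)
        for k in (0,1):   # edges: bin along other axis, extreme along k
            o=1-k; e=[]
            lo,hi=np.percentile(f[:,o],[15,85])
            for b in np.arange(lo,hi,6):
                s=f[(f[:,o]>=b)&(f[:,o]<b+6),k]
                if len(s)>4: e.append((b+3,s.min(),s.max()))
            e=np.array(e)
            for j in (1,2):
                m,q=np.polyfit(e[:,0],e[:,j],1); print(n,"edge","xy"[k],["min","max"][j-1],"slope deg",round(np.degrees(np.arctan(m)),1),"mid",round(np.median(e[:,j])))
    return c
E
python3 - <<'E'
from h import *
flat("scene"); flat("side")
E
```

```text
scene edge x min slope deg 1.7 mid -143
scene edge x max slope deg -0.9 mid -55
scene edge y min slope deg -0.2 mid -25
scene edge y max slope deg 2.8 mid 82
side edge x min slope deg 4.4 mid -144
side edge x max slope deg 48.6 mid -112
side edge y min slope deg 59.7 mid -19
side edge y max slope deg 21.5 mid 72
```

Call:
{"op": "apply_moves", "data": {
  "motion": "-0.005 -0.001 0 0; -0.005 -0.0015 0 0; -0.005 -0.0015 0 0; -0.005 -0.001 0 0; -0.005 0 0 0; -0.004 0 0 0; -0.004 0 0 0; -0.004 0 0 0"
}}

```text
time: 7.0
tool_pos: [583.8, -1.5, 2.2]
tcp_rot: [3.141, -0.0, 1.377]
contact_force: [-0.6, 0.7, -0.6]
grip_width: 59.7
finger_force: 0.3
```

Call:
{"op": "apply_moves", "data": {
  "motion": "-0.004 0 0 0; -0.004 0 0 0; -0.004 0 0 0; -0.004 0 0 0; -0.004 0 0 0; -0.004 0 0 0; 0 0 0 0"
}}

```text
time: 7.88
tool_pos: [579.2, -25.3, 2.3]
tcp_rot: [3.141, 0.0, 1.377]
contact_force: [0.8, -0.1, 0.1]
grip_width: 59.9
finger_force: 0.1
```

```bash
python3 - <<'E'
from h import *
tcp(); plate("scene"); c=plate("side"); cv2.imwrite("pics/s2.png",cv2.resize(c["img"][120:300,140:380],None,fx=3,fy=3))
E
```

```text
t 7.88 tcpF [-93.8  24.4] z 2.3 yaw [180.    0.   78.9] f [ 0.8 -0.1  0.1] w 59.9
scene 0.67 652 corners [[-95.0, 107.0], [-95.0, -32.0], [2.0, -31.0], [2.0, 107.0]] ctr [-46.  38.] z [-0. 31. 51.]
  tilt 30.1
side 0.89 340 corners [[-163.0, 23.0], [-132.0, -56.0], [-14.0, -9.0], [-45.0, 70.0]] ctr [-89.   7.] z [ 1. 14. 29.]
  tilt 25.4
side 0.65 218 corners [[155.0, -64.0], [169.0, -107.0], [218.0, -91.0], [204.0, -48.0]] ctr [186. -77.] z [ 1. 15. 19.]
  tilt 6.8
side 0.32 496 corners [[-68.0, -2.0], [-67.0, -83.0], [19.0, -82.0], [18.0, -1.0]] ctr [-24. -42.] z [ 2. 28. 56.]
  tilt 61.2
```

View pics/s2.png

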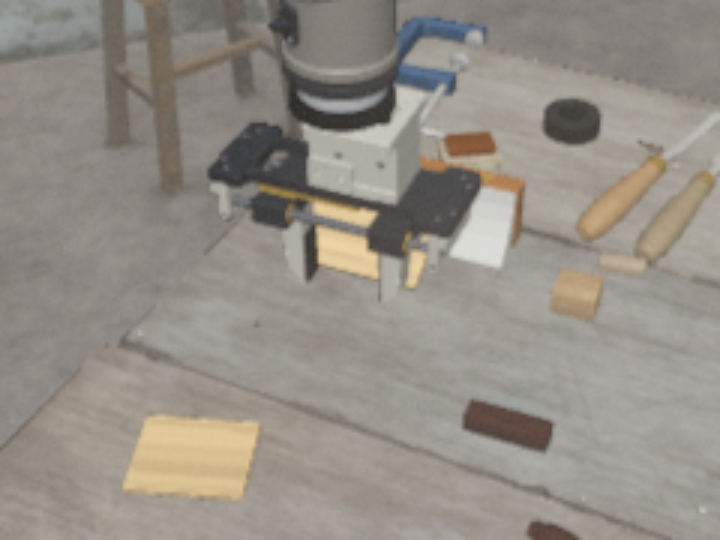

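The crop shows the plate climbing the cove at (345,240), tilted about 30° and square to the fence. I'll keep pushing.

Call:
{"op": "apply_moves", "data": {
  "motion": "-0.004 0 0 0; -0.004 0 0 0; -0.004 0 0 0; -0.004 0 0 0; -0.004 0 0 0; -0.004 0 0 0; -0.003 0 0 0; 0 0 0 0"
}}

```text
time: 9.07
tool_pos: [574.1, -51.6, 2.3]
tcp_rot: [3.141, 0.0, 1.377]
contact_force: [0.4, -0.3, 1.1]
grip_width: 59.8
finger_force: 0.0
```

Call:
{"op": "apply_moves", "data": {
  "motion": "-0.003 0 0 0; -0.003 0 0 0; -0.003 0 0 0; -0.003 0 0 0; -0.003 0 0 0; 0 0 0 0"
}}

```text
time: 9.82
tool_pos: [571.1, -66.4, 2.2]
tcp_rot: [3.142, 0.0, 1.377]
contact_force: [-0.4, 0.7, 0.7]
grip_width: 59.7
finger_force: 0.0
```

```bash
python3 - <<'E'
from h import *
tcp(); plate("scene"); c=plate("side"); cv2.imwrite("pics/s3.png",cv2.resize(c["img"][120:300,140:380],None,fx=3,fy=3))
E
```

```text
t 9.82 tcpF [-51.9  24.4] z 2.2 yaw [180.    0.   78.9] f [-0.4  0.7  0.7] w 59.7
scene 0.72 2018 corners [[-58.0, -85.0], [23.0, -86.0], [24.0, 86.0], [-57.0, 86.0]] ctr [-17.   0.] z [ 4. 39. 57.]
  tilt 82.9
scene 0.66 380 corners [[-80.0, 78.0], [-79.0, -32.0], [14.0, -31.0], [12.0, 79.0]] ctr [-33.  24.] z [ 0. 74. 80.]
  tilt 43.0
side 0.61 362 corners [[-93.0, -14.0], [-29.0, -32.0], [-1.0, 61.0], [-65.0, 80.0]] ctr [-47.  24.] z [ 3. 19. 47.]
  tilt 74.5
```

View pics/s3.png

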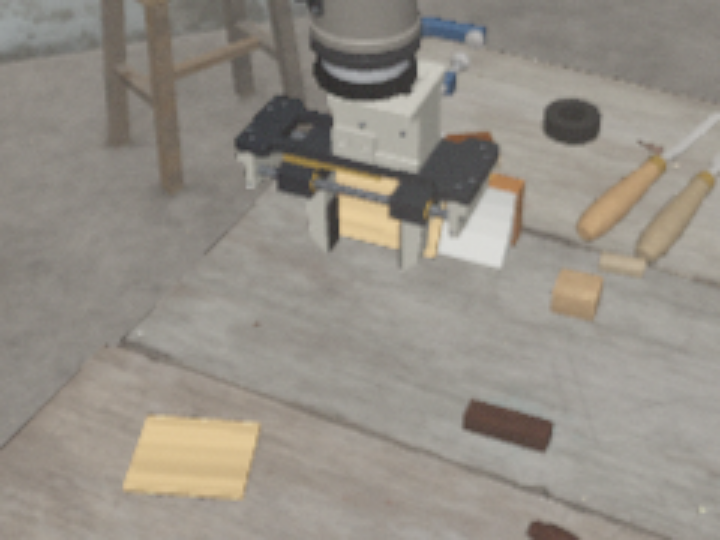

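The plate now stands steeply, with its top around 78 mm high. A few millimetres remain.

Call:
{"op": "apply_moves", "data": {
  "motion": "-0.0015 0 0 0; -0.0015 0 0 0; -0.001 0 0 0; 0 0 0 0"
}}

```text
time: 10.52
tool_pos: [570.3, -70.1, 2.2]
tcp_rot: [-3.142, 0.0, 1.377]
contact_force: [0.1, -0.3, -0.7]
grip_width: 59.9
finger_force: 0.1
```

Call:
{"op": "apply_moves", "data": {
  "motion": "-0.001 0 0 0; -0.0005 0 0 0; 0 0 0 0; 0 0 0 0"
}}

```text
time: 11.02
tool_pos: [570.1, -71.5, 2.3]
tcp_rot: [3.141, 0.0, 1.377]
contact_force: [0.4, 0.8, -0.5]
grip_width: 59.4
finger_force: 0.1
```

Call:
{"op": "apply_moves", "data": {
  "motion": "0.002 0 0 0; 0.005 0 0 0; 0.015 0 0 0; 0.03 0 0 0; 0.03 0 0 0; 0.03 0 -0.05 0; 0.02 0 -0.05 0; 0 0 -0.05 0"
}}

```text
time: 12.02
tool_pos: [595.3, 60.9, 153.8]
tcp_rot: [3.142, -0.0, 1.38]
contact_force: [-0.4, -0.8, -0.4]
grip_width: 59.5
finger_force: 0.0
```

```bash
python3 - <<'E'
from h import *
tcp(); plate("scene"); c=plate("side"); cv2.imwrite("pics/s4.png",cv2.resize(c["img"][120:300,140:380],None,fx=3,fy=3))
E
```

```text
t 12.03 tcpF [-181.4   23.7] z 153.8 yaw [180.   -0.   79.1] f [-0.4 -0.8 -0.4] w 59.5
scene 0.87 365 corners [[-11.0, -30.0], [12.0, -32.0], [22.0, 78.0], [-2.0, 80.0]] ctr [ 5. 24.] z [55. 76. 82.]
  tilt 67.2
side 0.66 1263 corners [[-236.0, 50.0], [-218.0, -63.0], [93.0, -14.0], [75.0, 98.0]] ctr [-72.  18.] z [ 5. 37. 79.]
  tilt 67.1
```

View pics/s4.png

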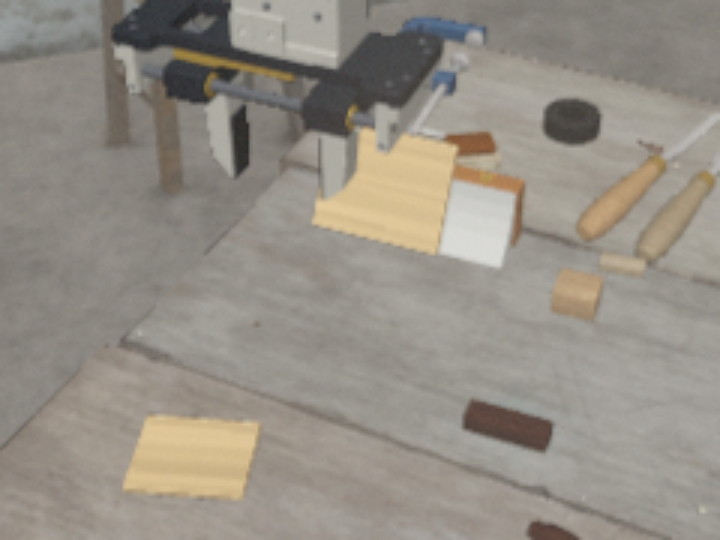

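The plate is standing on its own against the fence, at (385,190) in the crop, tilted about 65° with its plain face outward. Next I'll reach over behind it.

Call:
{"op": "apply_moves", "data": {
  "motion": "-0.058 0 0 0; -0.058 0 0 0; -0.058 0 0 0; -0.058 0 0 0; -0.006 0 0 0; 0 0 0.04 0; 0 0 0.03 0; 0 0 0 0"
}}

```text
time: 13.22
tool_pos: [547.7, -173.4, 79.0]
tcp_rot: [-3.134, -0.002, 1.378]
contact_force: [0.1, 0.3, -0.2]
grip_width: 59.8
finger_force: 0.0
```

```bash
python3 - <<'E'
from h import *
tcp(); plate("scene"); c=plate("side")
E
```

```text
t 13.22 tcpF [57.7 22. ] z 79.0 yaw [-1.796e+02 -1.000e-01  7.890e+01] f [ 0.1  0.3 -0.2] w 59.8
side 0.66 229 corners [[-69.0, -129.0], [-67.0, -166.0], [-6.0, -162.0], [-8.0, -126.0]] ctr [ -37. -146.] z [ 0. 20. 23.]
  tilt 24.8
side 0.61 1603 corners [[-69.0, 72.0], [-30.0, -42.0], [165.0, 26.0], [126.0, 139.0]] ctr [48. 49.] z [ 5. 43. 80.]
  tilt 58.8
```

Call:
{"op": "apply_moves", "data": {
  "motion": "0 0 0.01 0; 0 0 0.004 0; 0 0 0 0; 0 0 0 0"
}}

```text
time: 13.92
tool_pos: [549.8, -175.6, 68.4]
tcp_rot: [3.141, 0.0, 1.377]
contact_force: [-0.0, 0.6, -0.9]
grip_width: 59.6
finger_force: 0.0
```

Call:
{"op": "apply_moves", "data": {
  "motion": "0 0 0.003 0; 0 0 0.002 0; 0.01 0 0 0; 0.008 0 0 0; 0.004 0 0 0; 0.003 0 0 0; 0.003 0 0 0; 0 0 0 0"
}}

```text
time: 14.92
tool_pos: [555.1, -147.9, 63.3]
tcp_rot: [3.141, 0.0, 1.377]
contact_force: [1.1, 0.2, 0.6]
grip_width: 59.7
finger_force: 0.0
```

Call:
{"op": "apply_moves", "data": {
  "motion": "0.003 0 0 0; 0.003 0 0 0; 0.003 0 0 0; 0.003 0 0 0; 0.003 0 0 0; 0.003 0 0 0; 0.003 0 0 0; 0 0 0 0"
}}

```text
time: 15.92
tool_pos: [559.2, -127.2, 63.2]
tcp_rot: [3.142, -0.0, 1.377]
contact_force: [0.4, 0.3, 0.0]
grip_width: 59.3
finger_force: 0.0
```

```bash
python3 - <<'E'
from h import *
tcp(); plate("scene"); c=plate("side"); cv2.imwrite("pics/s5.png",cv2.resize(c["img"][120:300,140:380],None,fx=3,fy=3))
E
```

```text
t 15.93 tcpF [10.1 24.4] z 63.2 yaw [180.   -0.   78.9] f [0.4 0.3 0. ] w 59.3
scene 0.79 480 corners [[-140.0, 24.0], [27.0, -55.0], [64.0, 25.0], [-103.0, 104.0]] ctr [-38.  25.] z [34. 64. 87.]
  tilt 54.4
side 0.93 1585 corners [[-72.0, 76.0], [-33.0, -37.0], [142.0, 23.0], [104.0, 136.0]] ctr [35. 49.] z [ 3. 46. 85.]
  tilt 72.2
```

View pics/s5.png

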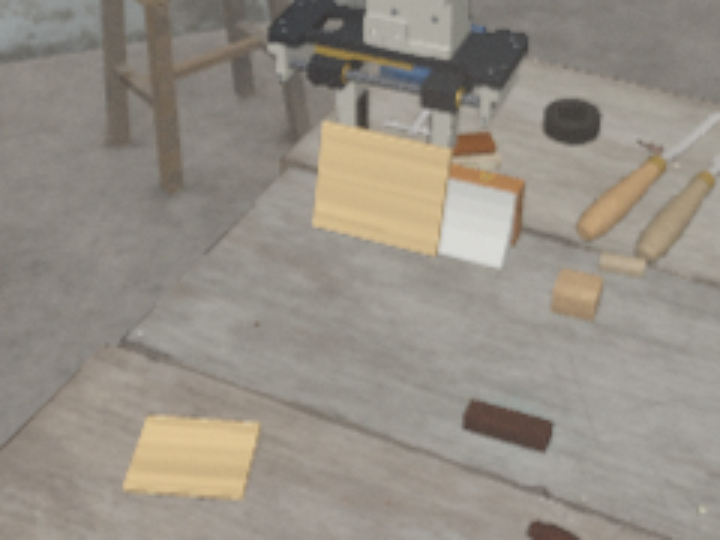

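The crop shows the plate swinging up at (382,188), with its foot still at the cove and the fingers behind its top edge. I'll keep pushing slowly.

Call:
{"op": "apply_moves", "data": {
  "motion": "0.003 0 0 0; 0.003 0 0 0; 0.003 0 0 0; 0.003 0 0 0; 0.003 0 0 0; 0.003 0 0 0; 0.003 0 0 0; 0 0 0 0"
}}

```text
time: 17.12
tool_pos: [563.2, -106.6, 63.2]
tcp_rot: [3.142, -0.0, 1.377]
contact_force: [0.1, -0.2, -0.3]
grip_width: 59.4
finger_force: 0.0
```

Call:
{"op": "apply_moves", "data": {
  "motion": "0.003 0 0 0; 0.003 0 0 0; 0.003 0 0 0; 0.003 0 0 0; 0.003 0 0 0; 0.003 0 0 0; 0.003 0 0 0; 0 0 0 0"
}}

```text
time: 18.12
tool_pos: [567.2, -86.0, 63.3]
tcp_rot: [3.142, -0.0, 1.377]
contact_force: [0.3, -0.8, -0.3]
grip_width: 59.6
finger_force: 0.0
```

```bash
python3 - <<'E'
from h import *
tcp(); plate("scene"); c=plate("side"); cv2.imwrite("pics/s6.png",cv2.resize(c["img"][120:300,140:380],None,fx=3,fy=3))
E
```

```text
t 18.12 tcpF [-31.9  24.4] z 63.3 yaw [180.   -0.   78.9] f [ 0.3 -0.8 -0.3] w 59.6
scene 0.63 1065 corners [[-132.0, 84.0], [-131.0, -32.0], [2.0, -31.0], [1.0, 85.0]] ctr [-65.  27.] z [ 5.  8. 10.]
  tilt 4.7
side 0.57 1213 corners [[-134.0, 87.0], [-133.0, -29.0], [-30.0, -28.0], [-31.0, 89.0]] ctr [-82.  30.] z [3. 7. 9.]
  tilt 0.5
```

View pics/s6.png

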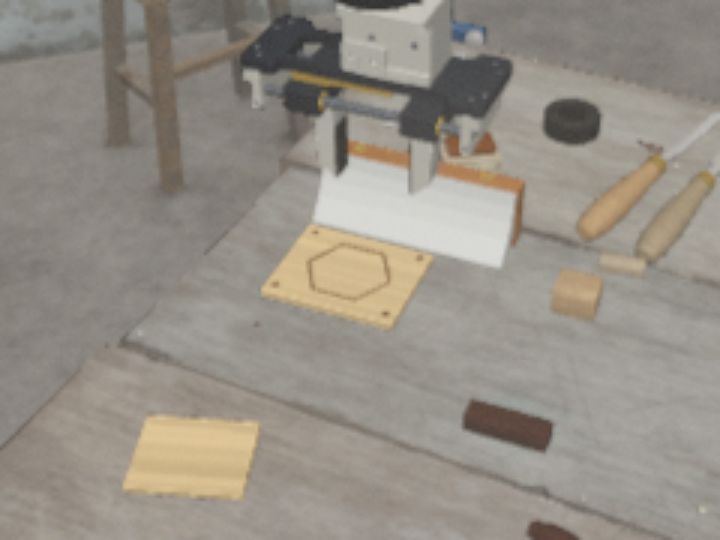

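The plate lies flat at (347,277) in the crop with the hexagon groove facing up. Its centre is about 82 mm in front of the board. I'll raise the tool and hand in.

Call:
{"op": "apply_moves", "data": {
  "motion": "0 0 -0.03 0; 0 0 -0.04 0; 0 0 -0.03 0; 0 0 0 0; 0 0 0 0"
}}

```text
time: 18.95
tool_pos: [566.6, -86.2, 162.4]
tcp_rot: [-3.14, -0.0, 1.377]
contact_force: [0.1, 0.7, -1.1]
grip_width: 59.4
finger_force: 0.0
```

```bash
python3 - <<'E'
from h import *
plate("side"); print(bot.close_job())
E
```

```text
the job is handed in; nothing more can be done
None
```

I turned the plate over and handed the job in after about 19 s; it lies flat, groove side up, about 82 mm in front of the fence, though the judge returned no verdict.

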